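Pin the tube rack to its carrier

TASK

Take the linchpin from its stand, find the cross hole in the carrier's post and slide the pin in from the robot's side until its shoulder is fully home, ring still raised and without forcing it. Then swing the sprung ring down over the post and press its tab until it snaps past the pin's nose, and let go of everything. Leave the other things on the bench where they are.

Things in the scene. Friction and masses are not known exactly. Their poses are not given: they have to be found in the camera images.
- carrier: Fixed tube rack carrier: blue board 220 x 380 mm, 20 mm thick; on its +y half a steel rack of glass tubes (167 mm high, near wall at y = +110 mm), from which a low steel strap runs to an upright steel post. Origin on the bench below the post, z up. The strap's top is 58 mm above the bench; round the post it spans x = -27 to +27 mm.
- eye (a point): REFERENCE point on the post's axis, 78 mm above the bench, carrier's axes: the cross hole's lowest setting. The pin goes in along +x, from the robot's side. The post is screwed to a new height each time and locked there: the real hole centre is 2 to 14 mm straight above this point (x, y are right): find it by touch or sight. Hole square, 11 mm wide, level, right through.
- post_top (a point): REFERENCE point below the middle of the flat top of the post's head, a steel block 34 mm along x, 20 mm along y and 28 mm high with the hole at its middle: the real top is always 14 mm above the real hole centre, so it is 2 to 14 mm straight above this point. Carrier's axes. The post does not give when touched.
- pin: Loose linchpin, about 70 g. Origin on its axis at the shoulder, x to the nose, z up in its stand. Shank 9 mm thick, round, ball nose ending 44.5 mm from the shoulder; first 10 mm square so it cannot turn. Home: shoulder on the post's near face, origin 17 mm before the post axis along the eye's x, pin's x and z along the eye's. Over 35 N between pin and carrier is forcing it; 5 to 15 N is plenty.
- grip (a point): Middle of the pin's flat grey plastic grip, on the axis 24 mm behind the shoulder, pin's axes: pinch it here across y, from above. Grip x = -37 to -9 mm from the shoulder, 10 mm thick in y, 18 mm high in z, centred on the axis; before it a 16 x 16 mm steel head (x = -9 to 0) that carries the ring's hinge.
- ring (a joint): Angle (rad) of the pin's wire ring about a cross axis (pin's y) 4 mm behind the shoulder. 0: level along the shank, crossbar (48.5 mm from the hinge) at the nose; positive: raised, at most 1.05; stop at -0.25. Stays where left. 26 mm wide inside, so it passes the post. Sprung lengthwise: from +0.11 to -0.11 it is pressed (3 to 6 N at the tab) over the nose; locked below -0.13, when the pin keeps 9 mm play.
- tab (a point): Middle of the flat thumb tab on the ring's crossbar: 22 x 22 mm plate, 3 mm thick, continuing the ring outwards from 50 to 72 mm from the hinge; this point is 63 mm from it. Ring's axes: x outwards, z its upper face when level. Press the tab down from above following its arc, with the fingers beyond the nose; over 20 N strains pin and post (60 N between them).
- rest: Fixed aluminium stand in which the pin lies level, its axis 48 mm above the bench. Origin on the bench, x along the groove. Base 70 x 60 x 8 mm (x = -5 to 65 mm); block 18 mm wide, x = 6 to 36 mm, groove 11 mm wide, open on top, walls up to 51.5 mm. The pin's shoulder is within 4 mm of the origin in x; head and grip overhang at -x. Lift it straight up.
- beaker: Bystander, not to be moved: glass beaker, 64 mm across, 85 mm high; origin at its underside.
- flask: Bystander, not to be moved: stoppered glass flask, 68 mm across, 155 mm high; origin at its underside.
- jar: Bystander, not to be moved: white jar with blue cap, 60 mm across, 85 mm high; origin at its underside.
- spatula: Bystander, not to be moved: wooden spoon-spatula lying flat on the bench.
- marker: Bystander, not to be moved: orange marker pen, 120 mm long, 17 mm thick, lying flat; origin at its underside.
- stopper: Bystander, not to be moved: rubber stopper, 26 mm across, 24 mm high, standing on the carrier's board; origin at its underside.
- weight: Bystander, not to be moved: brass balance weight, 28 mm across, 46 mm high; origin at its underside.

How it is judged:
By the outcome, as a careful person would: the job done as asked, in the order asked, and still so for the second after the job is handed in, with the robot touching nothing.
It also fails if it takes over 61 s, if anything falls off the work surface, if the arm or the gripper's body presses on something with over 40 N, if the wrist force passes 120 N, or if a joint passes its speed limit or range.

ROBOT

A 6-joint arm with a two-finger parallel gripper is mounted at the origin on the work surface. World frame = base frame: x ahead of the robot, y to its left, z up, the work surface at z = 0. Lengths are in mm, angles in rad, forces in N, time in s.
With the tool pointing down it reaches from about 275 to 750 mm from the base axis. Payload 10.2 kg.
Tool frame: the origin (TCP) lies between the finger pads; the fingertips stand 22 mm ahead of it and the grasp point (between the pads) lies 3 mm ahead of it (ctrl.nose_length is the distance from the TCP to the fingertips, in mm); z points along the fingers, y is the line along which they close (so a half turn about z gives the same grasp; the last joint's range is limited). The gripper opens to 85 mm and grips with 20 to 120 N. Pads are 22 mm wide; open, the fingers measure 114 mm over their backs; the gripper's body (76 mm by 85 mm) begins 54 mm behind the grasp point. The pads swing forward as they close: fully open they stand 13 mm farther back than shut.
Start: joints at [-0.223, 0.313, 1.498, -0, 1.331, -0.223], TCP at [525.006, -0.013, 213.594] pointing down, gripper open.
Joint ranges: [-2.94, 2.94], [-0.97, 2.17], [0.19, 2.56], [-1.23, 4.37], [0.02, 3.11], [-2.88, 2.88]. Speed limits (rad/s): [2.39, 2.39, 3.01, 3.14, 3.14, 3.14].

INTERFACE

Orientations are given as a unit quaternion [w, x, y, z].
In Python, from rig import sense, imaging, ctrl gives the robot as it stands. The module is installed in compiled form; this text tells all that it offers.
- The arm moves only by the tool apply_moves, never from a script. Its argument "commands" is a list of rows, each a list of 5 numbers: the gripper command: -1 is fully open, 1 is shut, values between are in proportion, then the shift along the tool's x, y, z in mm, then the turn about the tool's z in degrees. A call has 1 to 20 rows; each row shifts and turns the commanded pose from where the row before left it, along the tool's axes as they then stand; what a row does not reach is not made up. A row lasts 1/8 s, in which the tool goes at most 62.5 mm and 10.7 degrees, less where a joint would pass 70% of its speed; a pose out of reach is approached as far as the arm can. A call is refused whole if a number of a shift passes 62.5 or a number of a turn 10.7, either way. A call with a gripper value outside its range is refused whole. The fingers move at their own pace and stop on an object; "newtons" is the grip in N (left out, the last holds). Time passes only in rows, so rows that do not move let the fingers close. It gives the time, the measured TCP pose, the force, the opening and the grip force at its end, in the units of the state.
- sense(): the state, without advancing time (a new reading comes with each control period).
- imaging.capture(name): name is "scene" or "side" or "wrist"; returns the picture (400x640x3 uint8, blue, green, red); there is no depth.
- imaging.calibration(name): a dict with "camera_matrix" (3x3 intrinsics, pixels), "k1" (the pictures are not rectified: a ray, as slopes to the right and down, at radius r is drawn at 1 + k1 r^2 times it, then the intrinsics apply), "world_to_cam" (4x4, takes a point from world to camera coordinates). Camera axes: x right, y up, looking along -z (the intrinsics and any distortion apply to the point x, -y, -z); pixel columns grow to the right and rows downward; lengths in mm; the calibration is good to about 2 mm. A picture is of the moment at which its call begins: read the wrist's pose just before it. calibration takes no time and is no camera call; for the wrist camera it gives the pose at the moment of the call.
- ctrl.finish_job(): hands the job in; it is judged then, once.
The state is a dict: "time_s": time; "joints": joint angles; "dq": joint speeds; "tau": joint torques, N m; "eef_pos": TCP position; "ee_rot": TCP orientation; "force": force on the tool from outside, world axes, zero at the start; "wrist_torque": the same for the moment, N m; "grip_width": opening from 0.0 (shut) to 1.0 (fully open); "grip_force": force on a finger pad.
Only numpy, scipy, OpenCV 4.12 (cv2) and the standard library are available. Lean on these libraries where they do the work, as an engineer would, in place of code of your own. Each camera call takes 0.05 s, during which the arm holds its last target. There are 200 camera calls.

## Working session

There is one attempt and no reset: what is moved stays moved. The work goes in short steps, Python scripts to look and compute and a tool call to move; the robot and the scene stay as the last step left them, time stands still between calls to the robot, and variables do not carry over. Pictures are saved under pics/ and viewed, at most 10 in all, crops included, and the job is handed in when it is done.

Besides the shell and the picture viewer there is one more tool, called as a command line: name --pt "numbers of a row" for each row, then --argument value for the rest. apply_moves: Moves the arm, as the interface text tells. Its arguments: {"type":"object","properties":{"commands":{"type":"array","items":{"type":"array","items":{"type":"number"}}},"newtons":{"type":"number"}},"required":["commands"]}

```bash
mkdir -p pics; cat > h.py <<'E'
import numpy as np, cv2
from rig import sense, imaging, ctrl
from scipy.spatial.transform import Rotation as R
def ray(name,u,v,cal=None):
    c=cal or imaging.calibration(name); K=np.array(c["camera_matrix"]); k1=c["k1"]
    p=cv2.undistortPoints(np.array([[[u,v]]],float),K,np.array([k1,0,0,0,0.]))[0,0]
    T=np.array(c["world_to_cam"]); d=T[:3,:3].T@np.array([p[0],-p[1],-1.]); o=-T[:3,:3].T@T[:3,3]
    return o,d/np.linalg.norm(d)
def onz(name,u,v,z,cal=None):
    o,d=ray(name,u,v,cal); return o+d*(z-o[2])/d[2]
def proj(name,P,cal=None):
    c=cal or imaging.calibration(name); K=np.array(c["camera_matrix"]); T=np.array(c["world_to_cam"])
    q=T[:3,:3]@np.array(P,float)+T[:3,3]; x,y=q[0]/-q[2],-q[1]/-q[2]; s=1+c["k1"]*(x*x+y*y)
    return (K@np.array([x*s,y*s,1]))[:2]
def tri(a,b):
    (o1,d1),(o2,d2)=a,b
    s=np.linalg.lstsq(np.c_[d1,-d2],o2-o1,rcond=None)[0]
    p,q=o1+s[0]*d1,o2+s[1]*d2; return (p+q)/2,np.linalg.norm(p-q)
E
python3 - <<'E'
from h import *
s=sense();print(s)
a=imaging.capture("scene");b=imaging.capture("side");c=imaging.capture("wrist")
for n,i in zip(("scene","side","wrist"),(a,b,c)):
    cv2.imwrite(f"pics/{n}0.png",i); T=np.array(imaging.calibration(n)["world_to_cam"]); print(n,(-T[:3,:3].T@T[:3,3]).round(),T[2,:3].round(2),imaging.calibration(n)["camera_matrix"][0])
E
```

```text
{'time_s': 0.0, 'joints': array([-2.23444249e-01,  3.13451912e-01,  1.49843298e+00, -2.20249470e-05,
        1.33100158e+00, -2.23407863e-01]), 'dq': array([ 0.00100035, -0.00126514,  0.00180924, -0.00026345, -0.00215542,
        0.00153563]), 'tau': array([-5.78409599e-04, -4.12261176e+01, -2.59742296e+01, -3.58453699e-04,
        4.11797926e-03, -1.23038126e-05]), 'eef_pos': array([5.24720615e+02, 2.21003126e-02, 2.13035657e+02]), 'ee_rot': array([-5.41718735e-04,  7.07117643e-01,  7.07095623e-01, -3.53759971e-04]), 'force': array([ 0.03365337, -0.757935  ,  0.20379563]), 'wrist_torque': array([ 0.02362258, -0.00229634, -0.00216343]), 'grip_force': 0.0, 'grip_width': 1.0002940845356931}
scene [1148.  351.  914.] [0.5  0.45 0.74] [456.56087534   0.         318.01149354]
side [ 295. -778.  744.] [-0.29 -0.66  0.7 ] [401.56110105   0.         313.88656695]
wrist [525.  85. 372.] [0.   0.33 0.94] [355.31863936   0.         319.26295231]
```

View pics/scene0.png

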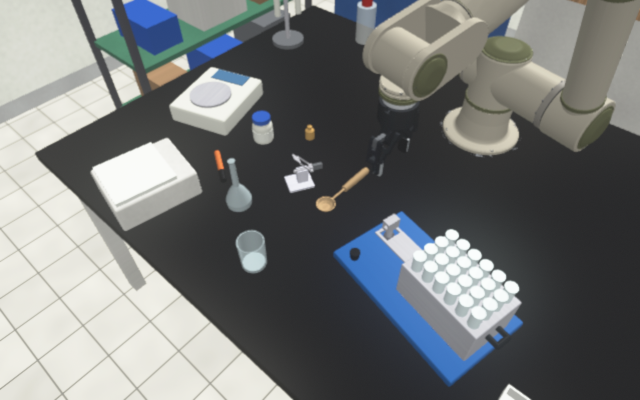

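View pics/side0.png

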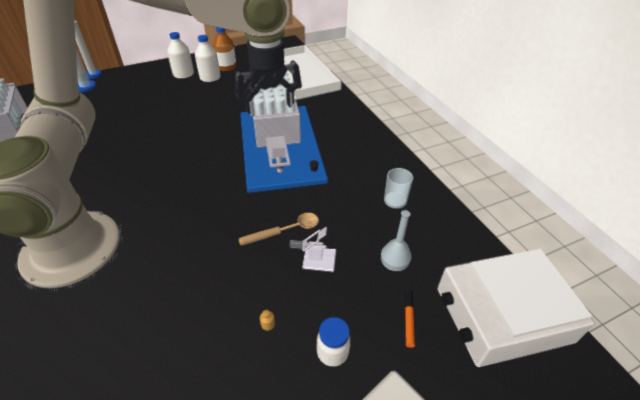

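```bash
python3 - <<'E'
from h import *
a=cv2.imread("pics/scene0.png");b=cv2.imread("pics/side0.png")
for n,i,roi in (("scene",a,(320,200,540,395)),("side",b,(230,95,340,200))):
    x0,y0,x1,y1=roi; h=cv2.cvtColor(i,cv2.COLOR_BGR2HSV); m=cv2.inRange(h,(100,140,60),(125,255,255)); k=np.zeros_like(m);k[y0:y1,x0:x1]=m[y0:y1,x0:x1]
    cs=max(cv2.findContours(k,0,2)[0],key=cv2.contourArea); P=np.array([onz(n,*p[0],20)[:2] for p in cv2.convexHull(cs)],np.float32)
    print(n,cv2.minAreaRect(P), cv2.boxPoints(cv2.minAreaRect(P)).round().tolist())
for px in ((288,183),(312,187),(300,178)): print('rest scene z8',onz("scene",*px,8).round())
print('pin scene',onz("scene",305,163,55).round(),'side',onz("side",310,243,55).round())
print('post scene',onz("scene",391,219,100).round(),'side',onz("side",277,140,100).round())
A=cv2.resize(a[140:260,270:430],None,fx=4.5,fy=4.5,interpolation=cv2.INTER_CUBIC)
B=cv2.resize(b[125:285,235:355],None,fx=3.75,fy=3.75,interpolation=cv2.INTER_CUBIC)
cv2.imwrite("pics/cA.png",A)
cv2.imwrite("pics/cB.png",B)
E
```

```text
scene ((632.2975463867188, 161.05059814453125), (380.48834228515625, 156.4219207763672), 76.5188217163086) [[512.0, -6.0], [664.0, -42.0], [753.0, 328.0], [601.0, 364.0]]
side ((594.0675659179688, 159.98207092285156), (401.5340576171875, 222.55809020996094), 76.50830841064453) [[439.0, -9.0], [655.0, -61.0], [749.0, 329.0], [533.0, 381.0]]
rest scene z8 [ 556. -284.    8.]
rest scene z8 [ 525. -224.    8.]
rest scene z8 [ 521. -272.    8.]
pin scene [ 503. -268.   55.] side [ 515. -257.   55.]
post scene [545.  38. 100.] side [560.  74. 100.]
```

View pics/cA.png

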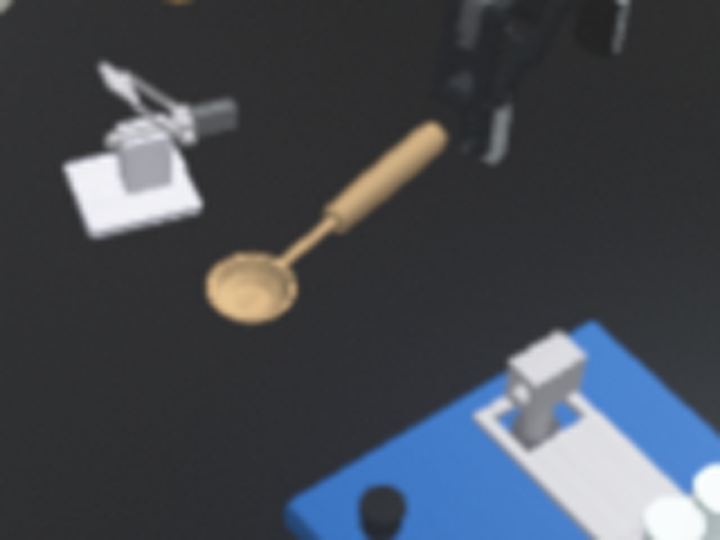

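View pics/cB.png

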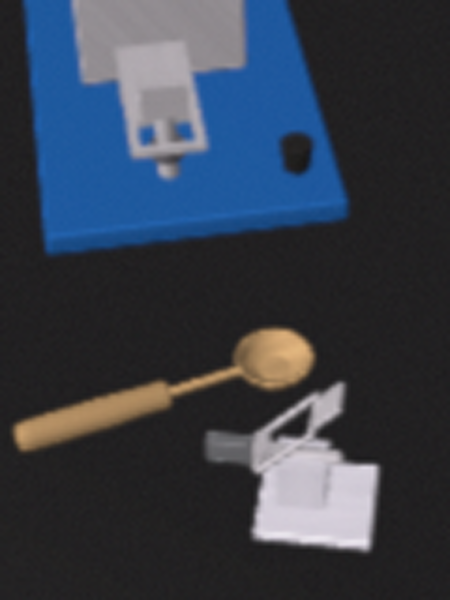

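```bash
python3 - <<'E'
from h import *
f=lambda x,y:(270+x/4.5-.4,140+y/4.5-.4)
g=lambda x,y:(235+x/3.75-.4,125+y/3.75-.4)
for p in ((65,163),(93,236),(203,208)): print('base sc',onz("scene",*f(*p),8).round(1))
for p in ((252,540),(370,548),(379,465)): print('base sd',onz("side",*g(*p),8).round(1))
print('grip end', onz("scene",*f(236,112),50).round(1),onz("side",*g(207,443),50).round(1))
for p in ((510,358),(562,332),(586,352),(535,381)): print('head', onz("scene",*f(*p),100).round(1))
E
```

```text
base sc [ 543.6 -311.5    8. ]
base sc [ 576.8 -256.2    8. ]
base sc [ 516.5 -221.6    8. ]
base sd [ 484.2 -281.3    8. ]
base sd [ 546.  -314.6    8. ]
base sd [ 578.1 -260.6    8. ]
grip end [ 473.2 -232.6   50. ] [ 475.7 -234.3   50. ]
head [557.1  24.2 100. ]
head [525.6  34.3 100. ]
head [528.5  51.2 100. ]
head [561.   42.5 100. ]
```

View pics/wrist0.png

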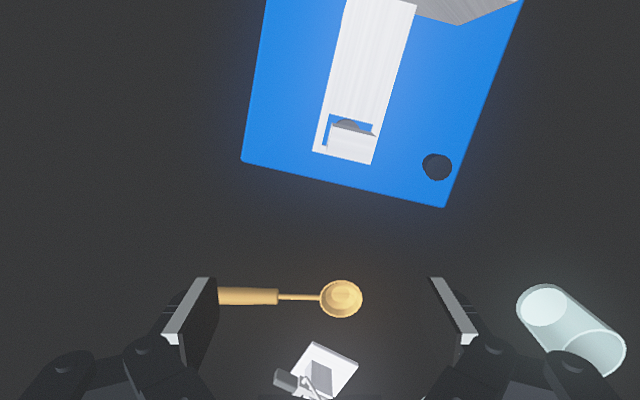

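```bash
python3 - <<'E'
from h import *
i=cv2.imread("pics/wrist0.png");h=cv2.cvtColor(i,cv2.COLOR_BGR2HSV);m=cv2.inRange(h,(100,140,60),(125,255,255))
def edge(pts):
    P=np.array([onz("wrist",u,v,20)[:2] for u,v in pts]);vx,vy,x,y=cv2.fitLine(P.astype(np.float32),cv2.DIST_HUBER,0,.01,.01).ravel();return np.degrees(np.arctan2(vy,vx)),x,y
bot=[(u,np.where(m[:,u])[0].max()) for u in range(260,425,5)]
lef=[(np.where(m[v])[0].min(),v) for v in range(10,150,5)]
rig=[(np.where(m[v])[0].max(),v) for v in range(20,190,5)]
for e in (bot,lef,rig): print(edge(e))
cv2.imwrite("pics/w0c.png",cv2.resize(i[95:175,295:395],None,fx=7,fy=7,interpolation=cv2.INTER_CUBIC))
E
```

```text
(np.float32(-13.498441), np.float32(546.6908), np.float32(-13.431804))
(np.float32(76.449196), np.float32(462.57333), np.float32(83.896126))
(np.float32(76.58356), np.float32(680.23376), np.float32(64.468895))
```

View pics/w0c.png

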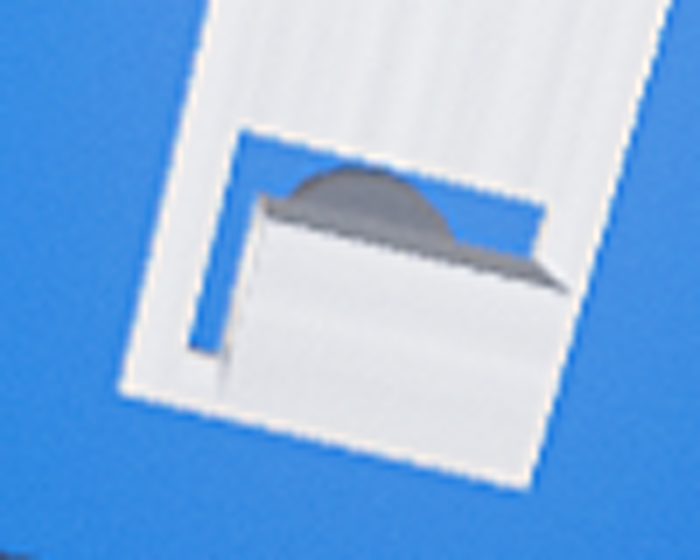

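```bash
python3 - <<'E'
from h import *
w=lambda x,y:(295+(x+.5)/7-.5,95+(y+.5)/7-.5)
c=[w(262,212),w(567,290),w(530,490)]
for z in (94,98,102,106):
    a,b,d=[onz("wrist",*p,z) for p in c]; print(z,np.linalg.norm(a-b).round(1),np.linalg.norm(b-d).round(1),((a+d)/2).round(1),np.degrees(np.arctan2(*(b-a)[[1,0]])).round(1))
f=lambda x,y:(270+x/4.5-.4,140+y/4.5-.4)
print('scene ctr',[ (sum(onz("scene",*f(*p),z) for p in ((510,358),(562,332),(586,352),(535,381)))/4).round(1) for z in (94,100,106)])
q=[onz("wrist",*w(*p),58) for p in ((120,393),(530,490))];print('strap end',q, np.linalg.norm(q[0]-q[1]))
q=[onz("wrist",*w(*p),58) for p in ((242,128),(190,350),(545,205))];print('window',np.round(q,1))
E
```

```text
94 34.9 22.7 [550.1  38.9  94. ] -14.0
98 34.4 22.4 [549.7  39.6  98. ] -14.0
102 33.9 22.0 [549.4  40.2 102. ] -14.0
106 33.3 21.7 [549.   40.9 106. ] -14.0
scene ctr [array([538.6,  35.8,  94. ]), array([543. ,  38.1, 100. ]), array([547.5,  40.4, 106. ])]
strap end [array([518.21823574,  27.90133037,  58.        ]), array([570.73908805,  15.41755363,  58.        ])] 53.98411441298871
window [[533.4  60.4  58. ]
 [527.1  33.3  58. ]
 [570.8  51.2  58. ]]
```

apply_moves --pt "1 41 25 0 0" --pt "1 0 0 8.5 -10.5" --pt "1 0 0 8.5 -10.5" --pt "1 0 0 8.5 -10.5" --pt "1 0 0 8.5 -10.5" --pt "1 0 0 8.5 -10.5" --pt "1 0 0 8.5 -10.5" --pt "1 0 0 8.5 -10.5" --pt "1 0 0 8.5 -3" --pt "1 0 0 13 0" --pt "1 0 0 0 0" --newtons 20

```text
time_s: 1.52
eef_pos: [549.4, 41.0, 131.4]
ee_rot: [-0.001, 0.118, 0.993, 0.0]
force: [-0.5, -0.5, 0.5]
grip_width: -0.0
grip_force: 0.0
```

apply_moves --pt "1 0 0 1 0" --pt "1 0 0 1 0" --pt "1 0 0 1 0" --pt "1 0 0 0.6 0" --pt "1 0 0 0 0"

```text
time_s: 2.15
eef_pos: [550.0, 41.0, 129.0]
ee_rot: [0.0, 0.118, 0.993, -0.0]
force: [-0.6, 0.3, 0.2]
grip_width: -0.006
grip_force: 0.0
```

apply_moves --pt "1 0 0 0.6 0" --pt "1 0 0 0.6 0" --pt "1 0 0 0.6 0" --pt "1 0 0 0 0"

```text
time_s: 2.65
eef_pos: [550.0, 41.0, 127.1]
ee_rot: [-0.0, 0.118, 0.993, 0.0]
force: [-0.2, 0.4, -0.5]
grip_width: -0.004
grip_force: 0.0
```

apply_moves --pt "1 0 0 0.5 0" --pt "1 0 0 0.5 0" --pt "1 0 0 0.5 0" --pt "1 0 0 0 0"

```text
time_s: 3.15
eef_pos: [550.0, 41.0, 125.6]
ee_rot: [-0.0, 0.118, 0.993, 0.0]
force: [-0.5, -0.9, -0.3]
grip_width: 0.0
grip_force: 0.0
```

apply_moves --pt "1 0 0 0.5 0" --pt "1 0 0 0.5 0" --pt "1 0 0 0.5 0" --pt "1 0 0 0 0"

```text
time_s: 3.65
eef_pos: [550.0, 41.0, 124.2]
ee_rot: [-0.0, 0.118, 0.993, -0.0]
force: [-0.2, 0.3, -0.3]
grip_width: -0.004
grip_force: 0.0
```

apply_moves --pt "1 0 0 0.5 0" --pt "1 0 0 0.5 0" --pt "1 0 0 0.5 0" --pt "1 0 0 0 0"

```text
time_s: 4.15
eef_pos: [550.0, 41.0, 122.6]
ee_rot: [-0.0, 0.118, 0.993, 0.0]
force: [0.2, -0.1, 0.7]
grip_width: -0.0
grip_force: 0.0
```

Tip is at about 100.6 mm; still no contact.

apply_moves --pt "1 0 0 0.5 0" --pt "1 0 0 0.5 0" --pt "1 0 0 0 0"

```text
time_s: 4.53
eef_pos: [550.0, 41.0, 121.7]
ee_rot: [-0.0, 0.118, 0.993, 0.0]
force: [0.3, 0.3, -0.8]
grip_width: 0.004
grip_force: 0.0
```

apply_moves --pt "1 0 0 0.5 0" --pt "1 0 0 0.5 0" --pt "1 0 0 0 0"

```text
time_s: 4.9
eef_pos: [550.0, 41.0, 120.6]
ee_rot: [-0.0, 0.118, 0.993, 0.0]
force: [-0.3, 0.3, 0.4]
grip_width: -0.0
grip_force: 0.0
```

apply_moves --pt "1 0 0 0.5 0" --pt "1 0 0 0.5 0" --pt "1 0 0 0 0"

```text
time_s: 5.28
eef_pos: [550.0, 41.0, 119.6]
ee_rot: [-0.0, 0.118, 0.993, -0.0]
force: [0.2, -0.5, 0.2]
grip_width: -0.001
grip_force: 0.0
```

apply_moves --pt "1 0 0 0.5 0" --pt "1 0 0 0.5 0" --pt "1 0 0 0 0"

```text
time_s: 5.65
eef_pos: [550.0, 41.0, 118.6]
ee_rot: [-0.0, 0.118, 0.993, 0.0]
force: [-0.3, -0.2, 0.8]
grip_width: -0.002
grip_force: 0.0
```

apply_moves --pt "1 0 0 0.5 0" --pt "1 0 0 0.5 0" --pt "1 0 0 0 0"

```text
time_s: 6.02
eef_pos: [550.0, 41.0, 117.6]
ee_rot: [-0.0, 0.118, 0.993, -0.0]
force: [0.3, -0.2, 0.6]
grip_width: 0.0
grip_force: 0.0
```

apply_moves --pt "1 0 0 0.5 0" --pt "1 0 0 0.5 0" --pt "1 0 0 0 0"

```text
time_s: 6.4
eef_pos: [550.0, 41.0, 116.6]
ee_rot: [-0.0, 0.118, 0.993, 0.0]
force: [0.6, 0.0, -0.1]
grip_width: -0.003
grip_force: 0.0
```

```bash
python3 -c "
from h import *
print(ctrl.nose_length)"
```

```text
22.0
```

apply_moves --pt "1 0 0 0.5 0" --pt "1 0 0 0.5 0" --pt "1 0 0 0 0"

```text
time_s: 6.78
eef_pos: [550.0, 41.0, 115.7]
ee_rot: [-0.0, 0.118, 0.993, -0.0]
force: [-0.2, 0.5, -0.2]
grip_width: 0.0
grip_force: 0.0
```

```bash
python3 - <<'E'
from h import *
a=imaging.capture("scene");b=imaging.capture("side");c=imaging.capture("wrist")
cv2.imwrite("pics/s1.png",a);cv2.imwrite("pics/d1.png",b);cv2.imwrite("pics/w1.png",c)
for n in("scene","side"): print(n,proj(n,[550,41,93.7]).round(1))
A=cv2.resize(a[180:260,340:440],(500,400),interpolation=2);B=cv2.resize(b[100:180,240:300],(300,400),interpolation=2)
C=cv2.resize(c,(320,200))
o=np.zeros((600,800,3),np.uint8);o[:400,:500]=A;o[:400,500:]=B;o[400:,:320]=C;cv2.imwrite("pics/comp1.png",o)
E
```

```text
scene [390.5 222.8]
side [277.8 149.5]
```

View pics/comp1.png

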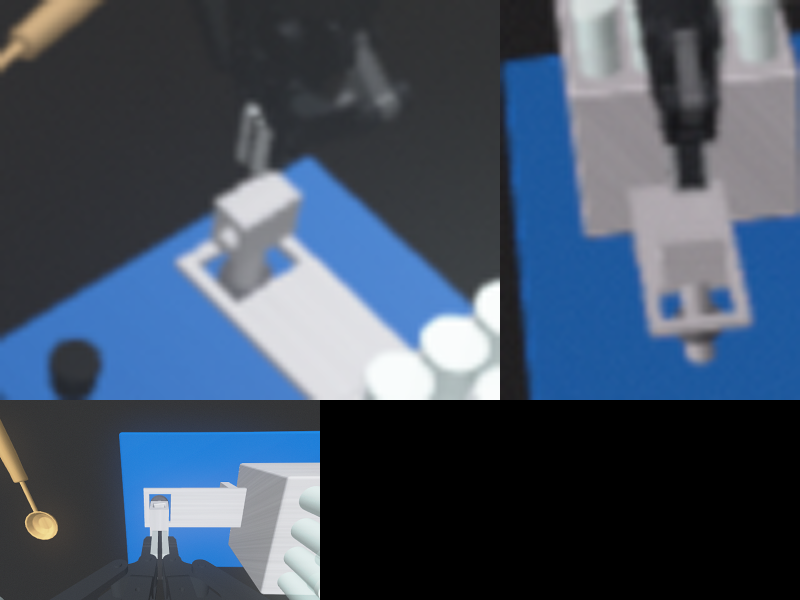

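```bash
python3 - <<'E'
from h import *
print('front top edge',tri(ray("scene",387.6-.4,218.4-.4),ray("side",278.2,147.6)))
print('tip',tri(ray("scene",391.5,214),ray("side",278,137)))
print('tip wrist', tri(ray("wrist",320,255),ray("side",278,137)))
for P in ([550,41,93.7],[550,41,150],[549.5,41,94],[549.5,41,106]): print(P,[proj(n,P).round(1) for n in("scene","side","wrist")])
E
python3 - <<'E'
import cv2;i=cv2.imread("pics/w1.png");cv2.imwrite("pics/w1c.png",cv2.resize(i[160:340,230:420],None,fx=3.15,fy=3.15,interpolation=2))
E
```

```text
front top edge (array([550.2224782 ,  32.28747025, 105.29875768]), np.float64(3.0374823980883345))
tip (array([554.46754516,  42.84004188, 131.3123752 ]), np.float64(1.6452483637896367))
tip wrist (array([548.09998899,  44.09293726, 127.7752123 ]), np.float64(13.598072647424232))
[550, 41, 93.7] [array([390.5, 222.8]), array([277.8, 149.5]), array([318.4, 243. ])]
[550, 41, 150] [array([393.3, 206.8]), array([276.5, 131.9]), array([318., 302.])]
[549.5, 41, 94] [array([390.6, 222.6]), array([277.6, 149.5]), array([318.2, 242.4])]
[549.5, 41, 106] [array([391.2, 219.3]), array([277.3, 145.8]), array([318.1, 252.2])]
```

View pics/w1c.png

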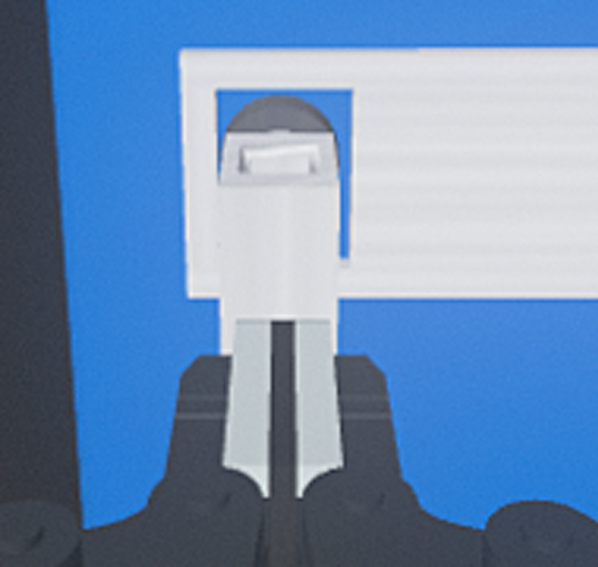

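```bash
python3 - <<'E'
from h import *
print(sense()["eef_pos"],sense()["joints"],sense()["force"])
T=np.array(imaging.calibration("wrist")["world_to_cam"]);print(-T[:3,:3].T@T[:3,3],T[2,:3])
ex=np.array([.9724,-.2334,0]);ey=np.array([.2334,.9724,0])
w=lambda x,y:(230+(x+.5)/3.15-.5,160+(y+.5)/3.15-.5)
for off in(-11,0,11):
  pl=np.array([550,41,0])+off*ex
  for p in((283,320),(283,480)):
    o,d=ray("wrist",*w(*p)); P=o+d*(((pl-o)@ex)/(d@ex)); print(off,p,P.round(1))
a=[onz("wrist",*w(*p),100) for p in((219,186),(338,186))];print('near top edge @100',np.round(a,1),np.linalg.norm(a[0]-a[1]))
m=(a[0]+a[1])/2; print('post axis est',m+17*ex)
for z in (94,97,103,106):
  a=[onz("wrist",*w(*p),z) for p in((219,186),(338,186))]; m=(a[0]+a[1])/2; print(z,np.linalg.norm(a[0]-a[1]).round(2),(m+17*ex).round(1))
E
```

```text
[550.01645004  40.99121169 115.70835882] [-1.38064205e-01  4.63966185e-01  1.54827944e+00 -9.26283745e-06
  1.12933304e+00 -1.47327117e+00] [-0.07702185  0.44936085 -0.51149029]
[467.6361064   61.33892508 274.31058917] [-0.31981681  0.07724771  0.94432515]
-11 (283, 320) [539.4  44.1 135.8]
-11 (283, 480) [539.4  44.1 172. ]
0 (283, 320) [550.1  41.6 115.1]
0 (283, 480) [550.1  41.6 156.7]
11 (283, 320) [560.8  39.   94.5]
11 (283, 480) [560.8  39.  141.5]
near top edge @100 [[531.1  35.1 100. ]
 [535.8  54.5 100. ]] 19.872703637829773
post axis est [549.97462389  40.84438991 100.        ]
94 20.56 [552.2  40.3  94. ]
97 20.21 [551.1  40.6  97. ]
103 19.53 [548.8  41.1 103. ]
106 19.19 [547.7  41.4 106. ]
```

```bash
python3 - <<'E'
from h import *
print(tri(ray("scene",379.5,175.5),ray("side",293,103)))
for z in (190,204.6,230,250): print(z,[proj(n,[525+s*42.5,0,z]).round(1) for n in("scene","side") for s in(1,-1)])
a=cv2.imread("pics/scene0.png");b=cv2.imread("pics/side0.png");d=cv2.imread("pics/d1.png");e=cv2.imread("pics/s1.png")
def draw(i,n,Ps):
    for P,c in Ps:
        u=proj(n,P)*6; cv2.circle(i,tuple(int(x) for x in u-off),4,c,-1)
o=np.zeros((600,800,3),np.uint8)
for k,(im,n,(x,y),Ps) in enumerate(((a,"scene",(358,135),[([525+s*42.5,0,204.6],(0,0,255)) for s in(1,-1)]+[([525,0,213.6],(0,255,0))]),(b,"side",(232,60),[([525+s*42.5,0,204.6],(0,0,255)) for s in(1,-1)]+[([525,0,213.6],(0,255,0))]),(e,"scene",(358,180),[([550,41,93.7],(0,0,255)),([550,41,130],(0,255,0))]),(d,"side",(245,110),[([550,41,93.7],(0,0,255)),([550,41,130],(0,255,0))]))):
    t=cv2.resize(im[y:y+50,x:x+66],(396,300),interpolation=2);off=np.array([x,y])*6; draw(t,n,Ps)
    o[300*(k//2):300*(k//2)+300,400*(k%2):400*(k%2)+396]=t
cv2.imwrite("pics/tips.png",o)
E
```

```text
(array([580.93431137,   8.8469653 , 247.19654228]), np.float64(11.12152742138898))
190 [array([375., 190.]), array([397.5, 168.9]), array([287.9, 125.6]), array([254.4, 133.7])]
204.6 [array([375.6, 185.3]), array([398.3, 164.3]), array([287.7, 120.5]), array([253.8, 128.6])]
230 [array([376.7, 177. ]), array([399.8, 155.9]), array([287.2, 111.4]), array([252.7, 119.4])]
250 [array([377.5, 170.2]), array([400.9, 149.1]), array([286.8, 104. ]), array([251.8, 111.9])]
```

View pics/tips.png

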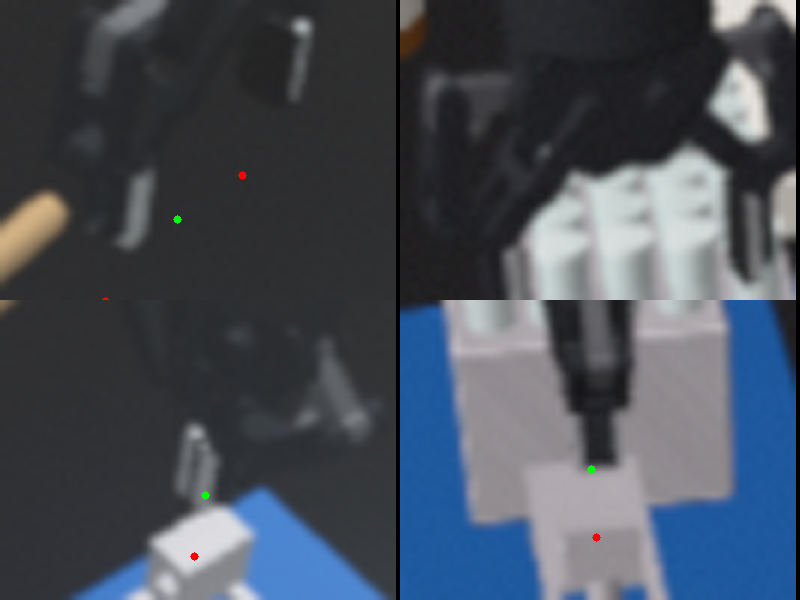

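The pictures show the shut fingertips at about z = 128 while the reported TCP plus 22 mm says 94, so the actual tips sit some 35 mm higher than the stated geometry. I'll settle it by touching the head and then the strap, whose top is known to be at 58 mm.

apply_moves --pt "1 0 0 5 0" --pt "1 0 0 5 0" --pt "1 0 0 4 0" --pt "1 0 0 1 0" --pt "1 0 0 1 0" --pt "1 0 0 0 0"

```text
time_s: 7.68
eef_pos: [550.0, 41.0, 99.7]
ee_rot: [0.0, 0.118, 0.993, 0.0]
force: [0.6, 0.4, -0.5]
grip_width: -0.002
grip_force: 0.0
```

apply_moves --pt "1 0 0 0.7 0" --pt "1 0 0 0.7 0" --pt "1 0 0 0.7 0" --pt "1 0 0 0 0"

```text
time_s: 8.18
eef_pos: [550.0, 41.0, 97.5]
ee_rot: [-0.0, 0.118, 0.993, 0.0]
force: [0.5, -0.3, -0.2]
grip_width: -0.002
grip_force: 0.0
```

apply_moves --pt "1 0 0 0.7 0" --pt "1 0 0 0.7 0" --pt "1 0 0 0.7 0" --pt "1 0 0 0 0"

```text
time_s: 8.68
eef_pos: [550.0, 41.0, 95.4]
ee_rot: [-0.0, 0.118, 0.993, 0.0]
force: [-0.5, -0.4, 0.8]
grip_width: 0.003
grip_force: 0.0
```

apply_moves --pt "1 0 0 0.7 0" --pt "1 0 0 0.7 0" --pt "1 0 0 0.7 0" --pt "1 0 0 0 0"

```text
time_s: 9.18
eef_pos: [550.0, 41.0, 93.3]
ee_rot: [-0.0, 0.118, 0.993, 0.0]
force: [-0.2, 0.4, 0.1]
grip_width: 0.005
grip_force: 0.0
```

apply_moves --pt "1 0 0 0.6 0" --pt "1 0 0 0.6 0" --pt "1 0 0 0 0"

```text
time_s: 9.55
eef_pos: [550.0, 41.0, 92.2]
ee_rot: [-0.0, 0.118, 0.993, -0.0]
force: [-0.0, 0.3, 0.3]
grip_width: 0.003
grip_force: 0.0
```

apply_moves --pt "1 0 0 0.6 0" --pt "1 0 0 0.6 0" --pt "1 0 0 0 0"

```text
time_s: 9.93
eef_pos: [550.0, 41.0, 90.9]
ee_rot: [-0.0, 0.118, 0.993, 0.0]
force: [-0.5, -0.0, 0.5]
grip_width: 0.001
grip_force: 0.0
```

apply_moves --pt "1 0 0 0.6 0" --pt "1 0 0 0.6 0" --pt "1 0 0 0 0"

```text
time_s: 10.3
eef_pos: [550.0, 41.0, 89.7]
ee_rot: [-0.0, 0.118, 0.993, 0.0]
force: [-0.3, 1.0, 0.5]
grip_width: 0.0
grip_force: 0.0
```

```bash
python3 - <<'E'
from h import *
b=imaging.capture("side");w=imaging.capture("wrist");cv2.imwrite("pics/d2.png",b);cv2.imwrite("pics/w2.png",w)
d=cv2.imread("pics/d1.png")
print('old',d[128:152,277].mean(1).round().astype(int)); print('new',b[128:152,277].mean(1).round().astype(int))
w1=cv2.imread("pics/w1.png")
for n,i in(("w1",w1),("w2",w)): print(n,i[200:300:3,319].mean(1).round().astype(int), i[200:300:3,310].mean(1).round().astype(int))
E
```

```text
old [ 32  39  40  37  39  37  37  36  41  77 138 166 173 173 173 173 172 173
 172 168 156 146 144 145]
new [ 87  82  69  53  44  35  28  35  36  36  37  40  41  41  41  41  41  59
 129 161 156 147 144 144]
w1 [119 214 215 220 218 206 204 223 222 223 222 223 224 223 222 224 224 222
 224 224 235  84  83  83  85  79  82  80  81  80  79  81  73  75] [126 213 193 227 221 208 201 218 218 218 216 217 218 218 217 217 218 217
 216 216 220 200 199 197 197 201 197 196 199 198 197 197 197 196]
w2 [222 109 119 122 124 188 202 198 228 214 214 216 197 199 219 219 219 220
 220 220 232  81  86  82  83  83  84  82  80  83  78  79  77  78] [202 128 116 122 120 121 196 206 200 222 213 217 199 197 216 215 216 216
 215 216 218 196 197 195 195 196 193 193 194 193 194 194 192 192]
```

apply_moves --pt "1 0 0 0.7 0" --pt "1 0 0 0.7 0" --pt "1 0 0 0.7 0" --pt "1 0 0 0 0"

```text
time_s: 10.9
eef_pos: [550.0, 41.0, 87.9]
ee_rot: [0.0, 0.118, 0.993, -0.0]
force: [-0.4, 0.4, 3.1]
grip_width: 0.001
grip_force: 1.7
```

apply_moves --pt "1 0 0 0.6 0" --pt "1 0 0 0.6 0" --pt "1 0 0 0 0"

```text
time_s: 11.28
eef_pos: [550.1, 41.0, 87.9]
ee_rot: [0.0, 0.117, 0.993, -0.0]
force: [-5.7, -0.2, 12.9]
grip_width: 0.003
grip_force: 6.9
```

apply_moves --pt "1 0 0 0.6 0" --pt "1 0 0 0.6 0" --pt "1 0 0 0 0"

```text
time_s: 11.65
eef_pos: [550.2, 41.0, 87.8]
ee_rot: [0.001, 0.117, 0.993, -0.0]
force: [-9.4, 1.2, 23.5]
grip_width: -0.006
grip_force: 11.9
```

apply_moves --pt "1 0 0 -8 0" --pt "1 0 25 -4 0" --pt "1 0 25 0 0" --pt "1 0 0 14 0" --pt "1 0 0 14 0" --pt "1 0 0 12 0" --pt "1 0 0 2 0" --pt "1 0 0 0 0"

```text
time_s: 12.65
eef_pos: [561.8, 89.3, 55.3]
ee_rot: [0.0, 0.118, 0.993, -0.0]
force: [-0.4, 0.2, -0.5]
grip_width: 0.004
grip_force: 0.0
```

apply_moves --pt "1 0 0 0.7 0" --pt "1 0 0 0.7 0" --pt "1 0 0 0.7 0" --pt "1 0 0 0 0"

```text
time_s: 13.15
eef_pos: [561.7, 89.6, 53.2]
ee_rot: [-0.0, 0.118, 0.993, -0.0]
force: [-0.3, 1.2, 0.3]
grip_width: 0.001
grip_force: 0.0
```

apply_moves --pt "1 0 0 0.7 0" --pt "1 0 0 0.7 0" --pt "1 0 0 0.7 0" --pt "1 0 0 0 0"

```text
time_s: 13.65
eef_pos: [561.7, 89.6, 51.0]
ee_rot: [-0.0, 0.118, 0.993, 0.0]
force: [0.5, -0.2, -1.4]
grip_width: 0.001
grip_force: 0.0
```

apply_moves --pt "1 0 0 0.7 0" --pt "1 0 0 0.7 0" --pt "1 0 0 0.7 0" --pt "1 0 0 0 0"

```text
time_s: 14.15
eef_pos: [561.6, 89.6, 48.9]
ee_rot: [-0.0, 0.118, 0.993, -0.0]
force: [-0.6, 0.5, 0.5]
grip_width: -0.001
grip_force: 0.0
```

apply_moves --pt "1 0 0 0.7 0" --pt "1 0 0 0.7 0" --pt "1 0 0 0.7 0" --pt "1 0 0 0 0"

```text
time_s: 14.65
eef_pos: [561.6, 89.6, 46.8]
ee_rot: [-0.0, 0.118, 0.993, 0.0]
force: [0.1, 0.6, -0.8]
grip_width: -0.0
grip_force: 0.0
```

apply_moves --pt "1 0 0 0.7 0" --pt "1 0 0 0.7 0" --pt "1 0 0 0.7 0" --pt "1 0 0 0 0"

```text
time_s: 15.15
eef_pos: [561.6, 89.6, 44.7]
ee_rot: [-0.0, 0.118, 0.993, 0.0]
force: [-0.8, 0.9, -0.7]
grip_width: -0.002
grip_force: 0.0
```

apply_moves --pt "1 0 0 0.6 0" --pt "1 0 0 0.6 0" --pt "1 0 0 0 0"

```text
time_s: 15.52
eef_pos: [561.7, 89.6, 43.6]
ee_rot: [-0.0, 0.118, 0.993, -0.0]
force: [-0.3, 0.7, -1.0]
grip_width: 0.0
grip_force: 0.0
```

apply_moves --pt "1 0 0 0.6 0" --pt "1 0 0 0.6 0" --pt "1 0 0 0 0"

```text
time_s: 15.9
eef_pos: [561.7, 89.6, 42.3]
ee_rot: [-0.0, 0.118, 0.993, -0.0]
force: [-0.0, -0.2, -0.4]
grip_width: 0.001
grip_force: 0.0
```

apply_moves --pt "1 0 0 0.6 0" --pt "1 0 0 0.6 0" --pt "1 0 0 0 0"

```text
time_s: 16.27
eef_pos: [561.7, 89.6, 41.2]
ee_rot: [-0.0, 0.118, 0.993, 0.0]
force: [0.2, 0.2, -0.1]
grip_width: 0.001
grip_force: 0.0
```

apply_moves --pt "1 0 0 0.6 0" --pt "1 0 0 0.6 0" --pt "1 0 0 0 0"

```text
time_s: 16.65
eef_pos: [561.7, 89.6, 40.4]
ee_rot: [0.0, 0.117, 0.993, -0.0]
force: [-1.5, 0.3, 4.8]
grip_width: -0.001
grip_force: 2.5
```

apply_moves --pt "1 0 0 0.6 0" --pt "1 0 0 0.6 0" --pt "1 0 0 0 0"

```text
time_s: 17.02
eef_pos: [561.8, 89.6, 40.3]
ee_rot: [0.0, 0.117, 0.993, -0.0]
force: [-6.4, -0.0, 16.2]
grip_width: -0.001
grip_force: 8.0
```

apply_moves --pt "1 0 0 -35 0" --pt "1 0 0 -36 0" --pt "0 0 -25 0 0" --pt "0 0 -25 0 0" --pt "0 0 0 0 0" --pt "0 0 0 18 0" --pt "0 0 0 18 0" --pt "0 0 0 0 0" --newtons 20

```text
time_s: 18.02
eef_pos: [549.4, 41.8, 72.7]
ee_rot: [-0.001, 0.117, 0.993, 0.0]
force: [-0.5, -0.4, -0.0]
grip_width: 0.5
grip_force: 0.0
```

apply_moves --pt "0.4 0 0 0 0" --pt "0.5 0 0 0 0" --pt "0.55 0 0 0 0" --pt "0.6 0 0 0 0" --pt "0.65 0 0 0 0" --pt "0.7 0 0 0 0" --pt "0.7 0 0 0 0"

```text
time_s: 18.9
eef_pos: [550.3, 40.3, 74.7]
ee_rot: [0.001, 0.118, 0.993, -0.001]
force: [-2.0, -4.8, 4.4]
grip_width: 0.228
grip_force: 20.2
```

apply_moves --pt "0 0 0 0 0" --pt "-0.3 0 0 -20 0" --pt "-0.3 0 0 -20 8" --pt "-0.3 0 0 0 7.8" --pt "-0.3 -13.5 -46.5 0 0" --pt "-0.3 -13.5 -46.5 0 0" --pt "-0.3 -13.5 -46.5 0 0" --pt "-0.3 -13.5 -46.5 0 0" --pt "-0.3 -13.5 -46.5 0 0" --pt "-0.3 -13.5 -46.5 0 0" --pt "-0.3 0 0 0 0" --pt "-0.3 0 0 0 0"

```text
time_s: 20.4
eef_pos: [484.3, -241.3, 113.8]
ee_rot: [0.0, 0.253, 0.967, 0.0]
force: [0.6, 0.3, 1.1]
grip_width: 0.65
grip_force: 0.0
```

```bash
python3 - <<'E'
from h import *
s=sense();print(s["eef_pos"],s["ee_rot"],s["time_s"]);w=imaging.capture("wrist");cv2.imwrite("pics/w3.png",w)
e=np.array([-.872,.489,0]);y=np.array([.489,.872,0]);o=np.array([483.6,-242,48.])
for d in(-37,-9,0,44.5): print(d,proj("wrist",o-e*(d+24)).round(0))
E
```

```text
[ 484.25679151 -241.31949843  113.78234385] [1.23779260e-06 2.52911053e-01 9.67489499e-01 2.62380017e-04] 20.4
-37 [317. 197.]
-9 [317. 236.]
0 [317. 247.]
44.5 [317. 302.]
```

View pics/w3.png

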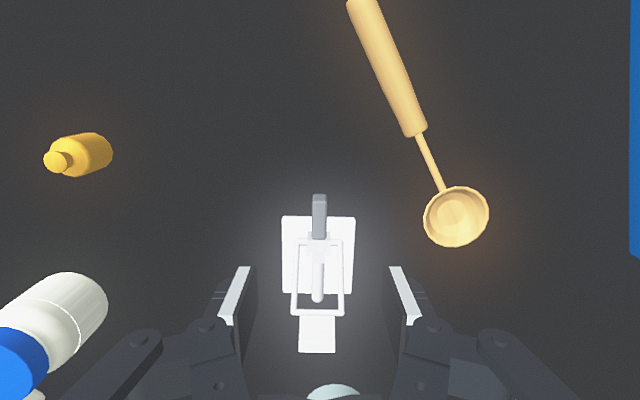

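```bash
python3 - <<'E'
from h import *
c=tri(ray("scene",262,117),ray("side",334,328));print('jar cap',c)
e=np.array([.872,-.489,0]);y=np.array([.489,.872,0]);o=np.array([484.3,-241.3,0])
print('jar rel',(c[0]-o)@e,(c[0]-o)@y)
print('grip px on z57', [((onz("wrist",319,v,57)-o)@np.c_[e,y]).round(1) for v in(195,215,235)], ((onz("wrist",318,300,50)-o)@np.c_[e,y]).round(1))
i=cv2.imread("pics/w3.png")
for v in (200,210,220): print(v,i[v,305:335].mean(1).round().astype(int))
E
```

```text
jar cap (array([ 466.12696448, -472.32517228,   83.99382273]), np.float64(5.168337475886597))
jar rel 97.12442227632772 -210.34056459638276
grip px on z57 [array([-17.4,   0.7]), array([-3.8,  0.7]), array([10.3,  0.7])] [65.  0.]
200 [ 87  90  90  88  89  89  89 124 167 160 160 160 162 161 162 159 156 157
 159 159 132 112  92  89  92  90  90  92  89  90]
210 [ 94  97  96  97  94  95 101 151 186 179 180 177 180 179 176 176 175 174
 175 173 152 131  96  94  98  97  96 100  98  95]
220 [247 247 247 247 247 250 255 154 181 182 178 179 179 179 180 177 176 176
 176 168 134 178 255 250 248 247 247 247 247 247]
```

apply_moves --pt "-0.3 4.5 0.7 30 0" --pt "-0.3 0 0 30 0" --pt "-0.3 0 0 25 0" --pt "-0.3 0 0 13 0" --pt "-0.1 0 0 3.8 0" --pt "0.3 0 0 0 0" --pt "0.6 0 0 0 0" --newtons 20

```text
time_s: 21.32
eef_pos: [481.0, -239.4, 12.8]
ee_rot: [0.001, 0.253, 0.968, -0.0]
force: [-0.1, -0.4, 1.0]
grip_width: 0.205
grip_force: 0.0
```

apply_moves --pt "0.8 0 0 0 0" --pt "0.9 0 0 0 0" --pt "1 0 0 0 0" --pt "1 0 0 0 0" --newtons 50

```text
time_s: 21.82
eef_pos: [480.8, -239.4, 12.5]
ee_rot: [0.0, 0.253, 0.967, -0.0]
force: [-1.2, 0.9, 6.1]
grip_width: 0.109
grip_force: 50.6
```

apply_moves --pt "1 0 0 -10 0" --pt "1 0 0 -25 0" --pt "1 0 0 -30 0" --pt "1 0 0 -25 -8" --pt "1 0 0 0 -7.8" --pt "1 13.4 41.2 0 0" --pt "1 13.4 41.2 0 0" --pt "1 13.3 41.2 0 0" --pt "1 13.3 41.2 0 0" --pt "1 13.3 41.2 0 0" --pt "1 13.3 41.2 0 0" --pt "1 13.4 41.2 0 0" --pt "1 0 0 20 0" --pt "1 0 0 20 0" --pt "1 0 0 0 0" --pt "1 0 0 0 0"

```text
time_s: 23.82
eef_pos: [457.4, 63.0, 62.8]
ee_rot: [0.0, 0.118, 0.993, -0.0]
force: [-0.3, 0.9, -1.3]
grip_width: 0.105
grip_force: 49.7
```

```bash
cat > w.py <<'E'
from h import *
s=sense();p=s["eef_pos"];ex=np.array([.97237,-.23345,0]);ey=np.array([.23345,.97237,0])
r=R.from_quat(s["ee_rot"],scalar_first=True).as_matrix()
print("t",s["time_s"],"ex",(p@ex).round(2),"ey",(p@ey).round(2),"z",p[2].round(2),"yaw tool y",np.degrees(np.arctan2(r[1,1],r[0,1])).round(2),"F x,y,z",(s["force"]@ex).round(1),(s["force"]@ey).round(1),s["force"][2].round(1),"grip",s["grip_width"].round(3),s["grip_force"])
E
python3 w.py; python3 - <<'E'
from h import *
cv2.imwrite("pics/w4.png",imaging.capture("wrist"))
E
```

```text
Traceback (most recent call last):
  File "w.py", line 4, in <module>
    print("t",s["time_s"],"ex",(p@ex).round(2),"ey",(p@ey).round(2),"z",p[2].round(2),"yaw tool y",np.degrees(np.arctan2(r[1,1],r[0,1])).round(2),"F x,y,z",(s["force"]@ex).round(1),(s["force"]@ey).round(1),s["force"][2].round(1),"grip",s["grip_width"].round(3),s["grip_force"])
                                                                                                                                                                                                                                            ^^^^^^^^^^^^^^^^^^^^^
AttributeError: 'float' object has no attribute 'round'
```

apply_moves --pt "1 0 -0.4 3.7 0" --pt "1 0 0 3 0" --pt "1 0 0 0 0" --pt "1 0 0 0 0"

```text
time_s: 24.38
eef_pos: [457.0, 62.7, 55.4]
ee_rot: [0.0, 0.118, 0.993, 0.0]
force: [0.1, -0.8, -0.4]
grip_width: 0.11
grip_force: 49.7
```

```bash
sed -i 's/s\["grip_width"\].round(3)/round(s["grip_width"],3)/' w.py; python3 w.py; python3 - <<'E'
from h import *
w=imaging.capture("wrist");cv2.imwrite("pics/w5.png",w)
ex=np.array([.97237,-.23345,0]);ey=np.array([.23345,.97237,0])
b=430*ex+167.6*ey
for n,d,z in(("tcp axis",0,91.6),("shoulder",24,91.6),("nose",68,91.6),("near top edge L",76,105.6)): print(n,proj("wrist",b+d*ex+[0,0,z]).round(1))
for v in range(150,300,6): print(v,''.join('%4d'%x for x in w[v,296:344:2].mean(1)))
E
```

```text
t 24.375 ex 429.71 ey 167.65 z 55.35 yaw tool y 76.5 F x,y,z 0.3 -0.8 -0.4 grip 0.11 49.6756786108017
tcp axis [317.9 305.4]
shoulder [317.9 353.8]
nose [318.  431.3]
near top edge L [317.9 475.7]
150   61  66  67  66  68  69  69  65  65  64  65  66  70  68  65  68  68  66  66  64  68  65  67  66
156   64  69  63  67  64  66  65  66  66  66  67  67  65  67  68  69  68  64  68  66  67  66  66  61
162   66  68  65  66  66  68  70  64  68  64  66  69  65  68  65  67  70  66  68  68  69  67  65  67
168   68  63  66  68  69  65  66  70  71  66  68  69  66  68  66  65  66  68  67  67  70  65  67  64
174   69  66  69  69  67  66  69  68  68  69  65  68  71  66  68  68  69  69  71  71  66  69  67  67
180   70  68  71  67  73  68  70  69  66  67  72  71  69  71  71  70  69  71  71  71  71  67  72  70
186   72  71  71  72  71  71  69  73  67  68  69  71  70  71  69  68  70  69  71  72  74  73  70  71
192   71  71  70  72  70  71  72  71  69  73  70  74  70  72  70  75  74  73  73  71  76  73  73  70
198   75  74  74  73  70  72  74  73  75  72  78  72  75  76  76  74  76  74  72  73  75  71  7
[... 921 characters left out ...]
47 146 146 148 147 148 147 148 149 148 148 148 148 146 149 148 147 146 149 149 147 149 149 147
264  227 228 229 229 232  73  82 159 148 147 150 149 147 148 147 147 151  75  85 221 230 228 227 228
270  228 227 227 229 230  84  83 156 149 150 147 147 147 148 147 149 154  72  88 158 231 228 227 227
276  228 227 228 231 185  86  97 168 160 161 162 161 160 161 160 159 147 111  90 117 234 228 228 228
282  227 228 228 235 102  89 110 162 161 161 162 162 161 161 164 158 149 128  89  97 241 229 229 227
288  228 229 228 234  72  84 124 164 164 165 165 164 162 163 163 163 154 131  88  78 235 228 229 228
294  227 228 228 230  78  84 152 183 199 196 195 191 189 189 186 189 177 150  83  84 170 231 228 228
```

apply_moves --pt "1 0 0 -0.7 0" --pt "1 -2 0 0 0" --pt "1 -2 0 0 0" --pt "1 -2 0 0 0" --pt "1 -1 0 0 0" --pt "1 -1 0 0 0" --pt "1 -1 0 0 0" --pt "1 -1 0 0 0" --pt "1 0 0 0 0"

```text
time_s: 25.55
eef_pos: [466.7, 60.4, 56.0]
ee_rot: [0.0, 0.118, 0.993, 0.0]
force: [0.2, 0.0, -0.5]
grip_width: 0.108
grip_force: 49.7
```

```bash
python3 w.py
```

```text
t 25.55 ex 439.73 ey 167.65 z 55.99 yaw tool y 76.5 F x,y,z 0.2 0.1 -0.5 grip 0.108 49.675376415252686
```

apply_moves --pt "1 -0.8 0 0 0" --pt "1 -0.8 0 0 0" --pt "1 -0.8 0 0 0" --pt "1 -0.8 0 0 0" --pt "1 0 0 0 0"

```text
time_s: 26.18
eef_pos: [469.8, 59.6, 56.0]
ee_rot: [0.0, 0.118, 0.993, 0.0]
force: [-0.3, -0.2, 0.2]
grip_width: 0.108
grip_force: 49.7
```

```bash
python3 w.py
```

```text
t 26.175 ex 442.93 ey 167.63 z 55.99 yaw tool y 76.5 F x,y,z -0.3 -0.2 0.2 grip 0.108 49.675244092941284
```

apply_moves --pt "1 -0.8 0 0 0" --pt "1 -0.8 0 0 0" --pt "1 -0.8 0 0 0" --pt "1 -0.8 0 0 0" --pt "1 0 0 0 0"

```text
time_s: 26.8
eef_pos: [472.9, 58.9, 56.0]
ee_rot: [-0.0, 0.118, 0.993, -0.0]
force: [-0.1, 0.4, -0.9]
grip_width: 0.107
grip_force: 49.7
```

apply_moves --pt "1 -1 0 0 0" --pt "1 -1 0 0 0" --pt "1 -1 0 0 0" --pt "1 0 0 0 0"

```text
time_s: 27.3
eef_pos: [475.9, 58.2, 56.0]
ee_rot: [0.0, 0.118, 0.993, 0.0]
force: [-0.4, -0.5, -0.4]
grip_width: 0.108
grip_force: 49.7
```

apply_moves --pt "1 -1.5 0 0 0" --pt "1 -1.5 0 0 0" --pt "1 0 0 0 0"

```text
time_s: 27.68
eef_pos: [478.8, 57.4, 56.0]
ee_rot: [-0.0, 0.118, 0.993, -0.0]
force: [-0.2, -1.0, -0.9]
grip_width: 0.111
grip_force: 49.7
```

apply_moves --pt "1 -1.5 0 0 0" --pt "1 -1.5 0 0 0" --pt "1 -1 0 0 0" --pt "1 0 0 0 0"

```text
time_s: 28.18
eef_pos: [482.7, 56.5, 56.0]
ee_rot: [-0.0, 0.118, 0.993, 0.0]
force: [-0.4, 0.4, -0.6]
grip_width: 0.108
grip_force: 49.7
```

apply_moves --pt "1 -1.5 0 0 0" --pt "1 -1.5 0 0 0" --pt "1 -1 0 0 0" --pt "1 0 0 0 0"

```text
time_s: 28.68
eef_pos: [486.6, 55.6, 56.0]
ee_rot: [0.0, 0.118, 0.993, 0.0]
force: [-0.0, 0.3, -0.4]
grip_width: 0.103
grip_force: 49.7
```

apply_moves --pt "1 -1.5 0 0 0" --pt "1 -1.5 0 0 0" --pt "1 -1 0 0 0" --pt "1 0 0 0 0"

```text
time_s: 29.18
eef_pos: [490.4, 54.7, 56.0]
ee_rot: [0.0, 0.118, 0.993, -0.0]
force: [0.1, -0.0, -0.6]
grip_width: 0.107
grip_force: 49.7
```

apply_moves --pt "1 -1.5 0 0 0" --pt "1 -1.5 0 0 0" --pt "1 -1 0 0 0" --pt "1 0 0 0 0"

```text
time_s: 29.68
eef_pos: [494.3, 53.7, 56.0]
ee_rot: [0.0, 0.118, 0.993, -0.0]
force: [-0.7, -0.8, -1.0]
grip_width: 0.106
grip_force: 49.7
```

apply_moves --pt "1 -1.5 0 0 0" --pt "1 -1.5 0 0 0" --pt "1 -1 0 0 0" --pt "1 0 0 0 0"

```text
time_s: 30.18
eef_pos: [498.2, 52.8, 56.0]
ee_rot: [0.0, 0.118, 0.993, 0.0]
force: [-0.0, 0.7, -1.4]
grip_width: 0.106
grip_force: 49.7
```

apply_moves --pt "1 -1 0 0 0" --pt "1 -1 0 0 0" --pt "1 -1 0 0 0" --pt "1 0 0 0 0"

```text
time_s: 30.68
eef_pos: [501.1, 52.1, 56.0]
ee_rot: [0.0, 0.118, 0.993, 0.0]
force: [-0.2, -0.2, -1.1]
grip_width: 0.104
grip_force: 49.7
```

apply_moves --pt "1 -1 0 0 0" --pt "1 -1 0 0 0" --pt "1 -1 0 0 0" --pt "1 0 0 0 0"

```text
time_s: 31.18
eef_pos: [504.1, 51.4, 56.0]
ee_rot: [0.0, 0.118, 0.993, -0.0]
force: [-0.3, -0.5, -1.5]
grip_width: 0.108
grip_force: 49.7
```

apply_moves --pt "1 -0.8 0 0 0" --pt "1 -0.7 0 0 0" --pt "1 0 0 0 0"

```text
time_s: 31.55
eef_pos: [504.6, 51.2, 55.9]
ee_rot: [-0.001, 0.117, 0.993, 0.0]
force: [-5.1, 1.4, 2.6]
grip_width: 0.108
grip_force: 50.2
```

apply_moves --pt "1 -0.5 0 0 0" --pt "1 -0.4 0 0 0" --pt "1 0 0 0 0"

```text
time_s: 31.92
eef_pos: [504.6, 51.3, 55.8]
ee_rot: [-0.002, 0.117, 0.993, 0.0]
force: [-10.4, 1.7, 6.4]
grip_width: 0.107
grip_force: 50.7
```

```bash
python3 w.py; python3 - <<'E'
from h import *
w=imaging.capture("wrist");cv2.imwrite("pics/w6.png",w);a=imaging.capture("scene");cv2.imwrite("pics/s6.png",a);b=imaging.capture("side");cv2.imwrite("pics/d6.png",b)
ex=np.array([.97237,-.23345,0]);ey=np.array([.23345,.97237,0])
b0=478.7*ex+167.6*ey
for n,d,z in(("tcp axis",0,91.6),("head back z99.6",15,99.6),("shoulder z99.6",24,99.6),("face if shoulder home z105.6",24,105.6),("face z105.6 +4",28,105.6)): print(n,proj("wrist",b0+d*ex+[0,0,z]).round(1))
print(''.join('%5d'%x for x in w[290:398:3,318].mean(1)))
print(''.join('%5d'%x for x in w[290:398:3,308].mean(1)))
for n,d,y,z in(("nose",68.5,0,91.6),("nose@-4",64.5,0,91.6)): print(n,proj("scene",b0+d*ex+[0,0,z]).round(1),proj("side",b0+d*ex+[0,0,z]).round(1))
s0=cv2.imread("pics/s1.png")
print(a[218:236,380:396].mean(2).astype(int));print(s0[218:236,380:396].mean(2).astype(int))
E
```

```text
t 31.925 ex 478.72 ey 167.65 z 55.81 yaw tool y 76.52 F x,y,z -10.5 -0.8 6.4 grip 0.107 50.6655478477478
tcp axis [317.8 303.7]
head back z99.6 [317.7 348.2]
shoulder z99.6 [317.8 366.5]
face if shoulder home z105.6 [317.7 378.2]
face z105.6 +4 [317.7 386.4]
  155  173  196  172  171  170  168  167  168  168  168  168  168  165  166  165  164  165  165  165  165  218  238  238  238  238  238  229  224  225  226  231  238  237  238  238
  121  141  159  147  149  150  147  149  147  126  126  127  127  126  128  129  128  127  144  141  177  251  250  240  237  238  237  228  226  226  225  229  235  235  236  236
nose [382.9 227.6] [286.1 149.4]
nose@-4 [384.2 226.8] [284.6 149.6]
[[ 53  53  55  64  88 124 157 192 214 214 201 179 181 204 218 220]
 [ 53  54  68 113 155 190 211 216 218 219 218 210 189 186 197 202]
 [ 52  55  81 148 198 215 217 219 220 220 221 221 212 197 180 169]
 [ 53  56  79 125 174 205 217 220 221 221 221 222 221 217 202 171]
 [ 61  71  95 120 143 177 208 220 221 221 221 220 217 210 189 156]
 [ 87 102 117 127 131 145 179 210 219 220 220 213 197 178 157 140]
 [117 12
[... 1303 characters left out ...]
 183 161 144 138 136 135 135]
 [134 135 134 142 172 199 191 155 144 147 139 136 135 135 135 137]
 [139 146 144 149 179 205 202 168 136 135 135 135 136 137 136 142]
 [165 181 175 151 153 182 193 165 136 135 136 136 136 137 137 146]
 [202 215 208 175 142 150 161 148 134 135 136 136 137 138 138 139]
 [215 213 201 175 144 133 132 132 133 136 138 139 137 137 138 136]
 [203 184 160 143 133 127 126 130 134 137 140 141 137 135 136 137]
 [169 146 137 132 124 116 120 130 135 140 143 141 135 131 134 136]
 [179 149 135 128 118 112 119 131 138 142 144 139 130 124 130 137]
 [207 178 148 126 113 112 121 133 139 144 144 137 124 118 132 150]
 [219 207 174 132 109 112 122 133 140 143 143 135 124 132 161 188]]
```

apply_moves --pt "1 0.6 0 0 0" --pt "0.6 0 0 0 0" --pt "0.2 0 0 0 0" --pt "0.2 0 0 0 0" --newtons 20

```text
time_s: 32.58
eef_pos: [506.0, 50.9, 56.1]
ee_rot: [0.0, 0.118, 0.993, -0.0]
force: [0.7, -0.3, -0.0]
grip_width: 0.402
grip_force: 0.0
```

```bash
python3 w.py; python3 - <<'E'
from h import *
s=sense();p=s["eef_pos"];r=R.from_quat(s["ee_rot"],scalar_first=True).as_matrix()
p3=np.array([484.257,-241.319,113.782]);r3=R.from_quat([0,.25291,.96749,0],scalar_first=True).as_matrix()
cal=imaging.calibration("wrist")
def pr3(P): return proj("wrist",p+r@(r3.T@(np.array(P)-p3)),cal)
ax=np.array([.872,-.489,0]);sh=p3*[1,1,0]+[0,0,48]+ax*20
print('nose',pr3(sh+ax*44.5))
for t in np.arange(0,1.1,.1):
    print(t.round(1),[pr3(sh-4*ax+ax*q*np.cos(t)+[0,0,q*np.sin(t)])[1].round(1) for q in(48.5,50,72)])
i=cv2.imread("pics/w3.png")
print(i[290:362:3,318].mean(1).astype(int),i[290:362:3,305].mean(1).astype(int))
E
```

```text
t 32.575 ex 480.11 ey 167.6 z 56.05 yaw tool y 76.5 F x,y,z 0.8 -0.1 -0.0 grip 0.402 0.0
nose [318.59669987 297.49977201]
0.0 [np.float64(297.5), np.float64(299.3), np.float64(324.4)]
0.1 [np.float64(301.1), np.float64(303.0), np.float64(330.3)]
0.2 [np.float64(304.1), np.float64(306.2), np.float64(335.6)]
0.3 [np.float64(306.7), np.float64(308.8), np.float64(340.3)]
0.4 [np.float64(308.6), np.float64(310.8), np.float64(344.2)]
0.5 [np.float64(309.8), np.float64(312.2), np.float64(347.2)]
0.6 [np.float64(310.4), np.float64(312.8), np.float64(349.1)]
0.7 [np.float64(310.2), np.float64(312.6), np.float64(350.0)]
0.8 [np.float64(309.1), np.float64(311.6), np.float64(349.6)]
0.9 [np.float64(307.2), np.float64(309.7), np.float64(347.8)]
1.0 [np.float64(304.4), np.float64(306.8), np.float64(344.6)]
[241 240 241 242 189 115 104 247 239 245 245 245 244 245 245 245 244 245
 245 244 246  72  93  92] [247 225 113 111 113 110 115 247 240 245 245 245 245 245 245 245 244 245
 245 244 246  69  94  89]
```

apply_moves --pt "0.2 0 0 -15 0" --pt "0.2 0 0 -35 0" --pt "0.2 0 0 -38 0" --pt "1 -33 0 0 0" --pt "1 -34 0 0 0" --pt "1 0 0 0 0" --pt "1 0 0 0 0"

```text
time_s: 33.45
eef_pos: [570.4, 35.5, 144.4]
ee_rot: [-0.0, 0.117, 0.993, 0.0]
force: [0.4, 1.1, 0.6]
grip_width: 0.001
grip_force: 0.0
```

```bash
python3 w.py; python3 - <<'E'
from h import *
ex=np.array([.97237,-.23345,0]);ey=np.array([.23345,.97237,0])
f=lambda x,y:(270+x/4.5-.4,140+y/4.5-.4)
g=lambda x,y:(235+x/3.75-.4,125+y/3.75-.4)
P,e=tri(ray("scene",*f(108,72)),ray("side",*g(335,395)));print('tab before',P.round(),e)
w=imaging.capture("wrist");a=imaging.capture("scene");b=imaging.capture("side")
for n,i in(("w7",w),("s7",a),("d7",b)): cv2.imwrite(f"pics/{n}.png",i)
# pin head/grip and face line check, ring tab
b0=167.6*ey
for d,z,n in((493+2.7,100.6,"grip front"),(504.7,105.6,"face top"),(538.7,105.6,"far top"),(500.7+72*np.cos(.7),91.6+72*np.sin(.7),"tab end .7")): print(n,proj("wrist",b0+d*ex+[0,0,z]).round(1))
print(w[150:300:4,318].mean(1).astype(int))
E
```

```text
t 33.45 ex 546.29 ey 167.72 z 144.4 yaw tool y 76.51 F x,y,z 0.1 1.2 0.6 grip 0.001 0.0
tab before [ 540. -273.  105.] 1.005104451869566
grip front [318.2 145.8]
face top [318.2 163.2]
far top [318.2 219.4]
tab end .7 [318.  272.1]
[225 221 222 221 208 219 218 220 220 219 221 220 221 220 220 221 221 221
 224 230 236 236 235 237 236 235 238 236  67  85  83  85  82  81  77  76
  77  75]
```

apply_moves --pt "1 0 0 6 0" --pt "1 0 0 6 0" --pt "1 -0.7 0 5 0" --pt "1 -2 0 2.8 0" --pt "1 -2 0 2.8 0" --pt "1 -2 0 2.8 0" --pt "1 -2 0 2.8 0" --pt "1 0 0 0 0"

```text
time_s: 34.6
eef_pos: [579.1, 33.4, 115.3]
ee_rot: [-0.001, 0.118, 0.993, 0.0]
force: [-0.2, 0.5, 1.4]
grip_width: -0.001
grip_force: 0.0
```

apply_moves --pt "1 -1.5 0 3.2 0" --pt "1 -1.5 0 3.2 0" --pt "1 -1.5 0 3.2 0" --pt "1 -1.5 0 3.2 0" --pt "1 -1.3 0 3.4 0" --pt "1 -1.3 0 3.4 0" --pt "1 0 0 0 0"

```text
time_s: 35.48
eef_pos: [587.6, 31.3, 95.8]
ee_rot: [-0.0, 0.118, 0.993, 0.0]
force: [-0.5, 0.3, -0.6]
grip_width: 0.001
grip_force: 0.0
```

```bash
python3 w.py; python3 - <<'E'
from h import *
a=imaging.capture("scene");b=imaging.capture("side");w=imaging.capture("wrist")
for n,i in(("w8",w),("s8",a),("d8",b)): cv2.imwrite(f"pics/{n}.png",i)
ex=np.array([.97237,-.23345,0]);ey=np.array([.23345,.97237,0]);b0=167.6*ey
for t in(.87,.6,.3,.1): print(t,[proj(n,b0+(500.7+61*np.cos(t))*ex+[0,0,91.6+61*np.sin(t)]).round(1) for n in("scene","side")])
a7,b7=cv2.imread("pics/s7.png"),cv2.imread("pics/d7.png")
print(w[150:300:4,318].mean(1).astype(int),w[150:300:4,304].mean(1).astype(int))
print(a[205:235:2,370:400:2].mean(2).astype(int));print(b[125:155:2,272:302:2].mean(2).astype(int))
E
```

```text
t 35.475 ex 564.01 ey 167.61 z 95.8 yaw tool y 76.5 F x,y,z -0.6 0.2 -0.6 grip 0.001 0.0
0.87 [array([387.4, 213.1]), array([282.5, 135.3])]
0.6 [array([383.1, 218.8]), array([286.9, 138.7])]
0.3 [array([379.7, 225. ]), array([290.2, 143.5])]
0.1 [array([378.3, 228.8]), array([291.3, 147. ])]
[197 218 218 217 219 219 219 218 218 219 219 220 219 217 219 219 217 219
 218 207 142 234 233 238 235 235 234 236  62  81  81  80  80  77  77  75
  76  76] [197 213 214 214 214 215 216 214 215 217 215 216 215 216 217 217 216 218
 217 131 139 236 232 237 235 235 235 237 225 215 194 202 202 196 193 194
 192 190]
[[ 48  47  48  49  46  46  47  47  47  47  49  50  56  97  82]
 [ 48  46  48  48  47  48  48  47  47  48  48  49  60  97  98]
 [ 51  48  47  48  49  47  49  49  47  46  49  52  71  91  99]
 [ 51  48  48  48  48  48  57  60  52  49  53  59  73  79  99]
 [ 51  49  52  57  47  48  50  60  63  59  56  82  91  74  91]
 [ 51  52 110 159  51  48  52  62  64  66  66  87  73  65  82]
 [ 51  53 100  98  60  48  49  52  58  56  53  52  51  59  63]
 [ 51  55 108  90  99  52  49  50  50  50  51  51  51
[... 697 characters left out ...]
6  95]
 [142 143 144 141 143 143 143 142 122  42  32  35  80  86 107]
 [141 142 145 147 144 147 146 141 128  95  38  40 109 139 114]
 [166 167 166 171 174 172 159 144 140 103  36  40 110 140 115]
 [173 172 171 173 175 172 162 143 142 109  41  42 108 139 113]
 [173 174 172 173 175 173 172 149 148 113  45  45 112 139 111]
 [174 174 173 173 188 178 170 173 189 162 152 161 107 113  96]
 [170 174 172 173 174 174 171 186 180 192 193 150  97  93  92]
 [168 169 168 168 169 166 166 180 144 124  98  95  92  93  91]
 [156 148 146 146 146 155 184 172 116  91  93  92  91  92  91]
 [147 145 146 185 178 149 143 137 104  91  92  92  93  92  93]
 [180 188 157 149 143 145 146 170 120  91  93  91  93  91  92]]
```

apply_moves --pt "1 -1 0 3 0" --pt "1 -1 0 3 0" --pt "1 -0.5 0 3 0" --pt "1 0 0 2 0" --pt "1 0 0 0 0"

```text
time_s: 36.25
eef_pos: [590.0, 30.7, 85.0]
ee_rot: [-0.0, 0.118, 0.993, 0.0]
force: [0.0, -1.1, -0.1]
grip_width: 0.002
grip_force: 0.0
```

apply_moves --pt "1 0 0 1 0" --pt "1 0 0 1 0" --pt "1 0 0 1 0" --pt "1 0 0 0 0"

```text
time_s: 36.75
eef_pos: [590.1, 30.7, 82.1]
ee_rot: [-0.0, 0.118, 0.993, 0.0]
force: [0.2, -0.4, 0.2]
grip_width: 0.0
grip_force: 0.0
```

apply_moves --pt "1 0 0 1 0" --pt "1 0 0 1 0" --pt "1 0 0 0 0"

```text
time_s: 37.12
eef_pos: [590.2, 30.7, 80.2]
ee_rot: [0.0, 0.118, 0.993, 0.0]
force: [0.4, 0.1, 1.4]
grip_width: -0.001
grip_force: 0.3
```

apply_moves --pt "1 0 0 1 0" --pt "1 0 0 1 0" --pt "1 0 0 0 0"

```text
time_s: 37.5
eef_pos: [590.3, 30.7, 78.2]
ee_rot: [0.0, 0.118, 0.993, -0.0]
force: [0.9, -0.7, 1.3]
grip_width: 0.0
grip_force: 0.6
```

apply_moves --pt "1 0 0 1 0" --pt "1 0 0 1 0" --pt "1 0 0 0 0"

```text
time_s: 37.88
eef_pos: [590.6, 30.6, 76.6]
ee_rot: [0.001, 0.118, 0.993, -0.0]
force: [2.1, -1.3, 6.0]
grip_width: -0.002
grip_force: 2.1
```

apply_moves --pt "1 0 0 1 0" --pt "1 0 0 1 0" --pt "1 0 0 0 0"

```text
time_s: 38.25
eef_pos: [591.0, 30.5, 74.7]
ee_rot: [0.001, 0.118, 0.993, -0.0]
force: [2.8, -1.1, 4.3]
grip_width: -0.001
grip_force: 2.3
```

apply_moves --pt "1 0 0 1 0" --pt "1 0 0 1 0" --pt "1 0 0 0 0"

```text
time_s: 38.62
eef_pos: [590.3, 30.7, 72.2]
ee_rot: [0.0, 0.118, 0.993, -0.0]
force: [3.2, -0.8, 2.3]
grip_width: 0.0
grip_force: 1.7
```

apply_moves --pt "1 0 0 1 0" --pt "1 0 0 1 0" --pt "1 0 0 0 0"

```text
time_s: 39.0
eef_pos: [589.3, 30.9, 69.4]
ee_rot: [-0.001, 0.118, 0.993, 0.0]
force: [-0.1, 0.5, -0.4]
grip_width: 0.002
grip_force: 0.0
```

apply_moves --pt "1 0 0 1 0" --pt "1 0 0 1 0" --pt "1 0 0 1 0" --pt "1 0 0 0 0"

```text
time_s: 39.5
eef_pos: [590.1, 30.7, 67.1]
ee_rot: [-0.0, 0.118, 0.993, 0.0]
force: [0.5, -0.1, -0.4]
grip_width: 0.003
grip_force: 0.0
```

apply_moves --pt "1 0 0 0.8 0" --pt "1 0 0 0.8 0" --pt "1 0 0 0 0"

```text
time_s: 39.88
eef_pos: [590.1, 30.7, 65.5]
ee_rot: [-0.0, 0.118, 0.993, 0.0]
force: [0.1, -0.2, 0.8]
grip_width: -0.0
grip_force: 0.0
```

apply_moves --pt "1 0 0 0.7 0" --pt "1 0 0 0.7 0" --pt "1 0 0 0 0"

```text
time_s: 40.25
eef_pos: [590.1, 30.7, 64.1]
ee_rot: [-0.0, 0.118, 0.993, 0.0]
force: [-0.1, -1.0, 1.1]
grip_width: 0.001
grip_force: 0.0
```

apply_moves --pt "1 0 0 0.7 0" --pt "1 0 0 0.7 0" --pt "1 0 0 0 0"

```text
time_s: 40.62
eef_pos: [590.1, 30.7, 62.7]
ee_rot: [-0.0, 0.118, 0.993, 0.0]
force: [-0.0, -0.2, 0.1]
grip_width: 0.001
grip_force: 0.0
```

apply_moves --pt "1 0 0 0.6 0" --pt "1 0 0 0.6 0" --pt "1 0 0 0 0"

```text
time_s: 41.0
eef_pos: [590.1, 30.7, 61.5]
ee_rot: [-0.0, 0.118, 0.993, -0.0]
force: [0.0, -0.5, 0.5]
grip_width: -0.003
grip_force: 0.1
```

apply_moves --pt "1 0 0 -15 0" --pt "1 0 0 -35 0" --pt "1 0 0 -35 0" --pt "1 10 0 -20 0" --pt "1 10 0 0 0" --pt "1 0 0 0 0" --pt "1 0 0 0 0"

```text
time_s: 41.88
eef_pos: [570.5, 35.4, 165.8]
ee_rot: [-0.001, 0.118, 0.993, -0.0]
force: [-0.5, -0.9, 0.1]
grip_width: -0.002
grip_force: 0.0
```

```bash
python3 w.py; python3 - <<'E'
from h import *
a=imaging.capture("scene");b=imaging.capture("side");w=imaging.capture("wrist")
for n,i in(("w9",w),("s9",a),("d9",b)): cv2.imwrite(f"pics/{n}.png",i)
ex=np.array([.97237,-.23345,0]);ey=np.array([.23345,.97237,0]);b0=167.6*ey
for d,z,n in((504.7-37,100.6,"grip rear"),(504.7-9,100.6,"grip front"),(504.7,99.6,"shoulder"),(504.7,105.6,"face top"),(538.7,105.6,"far top"),(549.2,91.6,"nose"))+tuple((500.7+q*np.cos(t),91.6+q*np.sin(t),f"tab {q} {t}") for t in(.1,0,-.13,-.24) for q in(50,72)): print(n,[proj(c,b0+d*ex+[0,0,z]).round(1) for c in("wrist","scene","side")])
def prof(u):
    c=w[100:300,u-1:u+2].mean((1,2)); g=np.abs(np.diff(c)); k=[i for i in range(1,198) if g[i]>5 and g[i]>=g[i-1] and g[i]>=g[i+1]]; print(u,[(100+i,int(c[max(0,i-2)]),int(c[i+3])) for i in k if i<196])
for u in(303,310,316,322,330): prof(u)
E
```

```text
t 41.875 ex 546.48 ey 167.57 z 165.79 yaw tool y 76.5 F x,y,z -0.2 -1.0 0.1 grip -0.002 0.0
grip rear [array([318.6,  92.3]), array([409.2, 209.5]), array([255.8, 149.9])]
grip front [array([318.6, 139.4]), array([400.3, 214.9]), array([266.5, 148.8])]
shoulder [array([318.6, 153.4]), array([397.3, 216.9]), array([269.9, 148.7])]
face top [array([318.6, 155.2]), array([397.6, 215.3]), array([269.8, 146.9])]
far top [array([318.6, 206.8]), array([386.3, 222. ]), array([282.6, 145.5])]
nose [array([318.7, 214.3]), array([382.2, 228. ]), array([286.8, 149.3])]
tab 50 0.1 [array([318.7, 218.6]), array([382. , 226.9]), array([287.2, 147.8])]
tab 72 0.1 [array([318.7, 248.8]), array([374.7, 230.8]), array([295.3, 146.3])]
tab 50 0 [array([318.7, 216.3]), array([381.7, 228.3]), array([287.4, 149.3])]
tab 72 0 [array([318.7, 244.9]), array([374.3, 232.8]), array([295.6, 148.4])]
tab 50 -0.13 [array([318.7, 212.6]), array([381.6, 230. ]), array([287.3, 151.2])]
tab 72 -0.13 [array([318.7, 238.7]), array([374.1, 235.2]), array([295.4, 151.2])]
tab 50 -0.24 [array([318.7, 208.7]), array([381.7,
[... 479 characters left out ...]
62, 174), (294, 175, 181)]
310 [(131, 124, 210), (135, 204, 186), (138, 192, 204), (152, 203, 163), (154, 205, 180), (156, 180, 197), (209, 203, 184), (211, 185, 186), (233, 183, 120), (246, 119, 64), (260, 69, 182)]
316 [(138, 136, 204), (156, 203, 199), (158, 194, 202), (211, 207, 176), (213, 177, 190), (233, 183, 121), (249, 123, 63), (260, 67, 105), (284, 94, 82)]
322 [(138, 133, 209), (156, 203, 205), (158, 195, 207), (210, 210, 151), (213, 156, 188), (218, 188, 186), (233, 183, 122), (261, 123, 83), (271, 83, 74)]
330 [(131, 129, 211), (135, 208, 190), (138, 198, 210), (153, 212, 185), (157, 188, 204), (209, 206, 182), (211, 182, 185), (218, 189, 185), (233, 182, 123), (260, 119, 181)]
```

apply_moves --pt "1 33 0 0 0" --pt "1 33 0 0 0" --pt "1 32 0 0 0" --pt "1 0 0 33 0" --pt "1 0 0 33 0" --pt "1 0 0 32 0" --pt "1 0 0 0 0" --pt "1 -3 0 0 0" --pt "1 0 0 0 0"

```text
time_s: 43.15
eef_pos: [479.3, 57.4, 69.8]
ee_rot: [0.001, 0.118, 0.993, -0.0]
force: [-0.2, -0.1, -0.1]
grip_width: 0.007
grip_force: 0.0
```

apply_moves --pt "1 -1 0 0 0" --pt "1 -1 0 0 0" --pt "1 0 0 0 0"

```text
time_s: 43.52
eef_pos: [480.4, 57.1, 68.7]
ee_rot: [0.0, 0.118, 0.993, 0.0]
force: [-0.2, 1.2, 0.2]
grip_width: 0.003
grip_force: 0.0
```

apply_moves --pt "1 -1 0 0 0" --pt "1 -1 0 0 0" --pt "1 0 0 0 0"

```text
time_s: 43.9
eef_pos: [482.3, 56.6, 68.6]
ee_rot: [-0.0, 0.118, 0.993, -0.0]
force: [-0.6, 0.2, -0.1]
grip_width: 0.002
grip_force: 0.0
```

apply_moves --pt "1 -0.8 0 0 0" --pt "1 -0.7 0 0 0" --pt "1 0 0 0 0"

```text
time_s: 44.28
eef_pos: [483.7, 56.3, 68.6]
ee_rot: [-0.0, 0.118, 0.993, -0.0]
force: [-0.3, 0.1, 0.1]
grip_width: -0.002
grip_force: 0.0
```

apply_moves --pt "1 -0.7 0 0 0" --pt "1 -0.6 0 0 0" --pt "1 0 0 0 0"

```text
time_s: 44.65
eef_pos: [485.0, 56.0, 68.6]
ee_rot: [0.0, 0.118, 0.993, 0.0]
force: [-0.4, -0.2, 0.7]
grip_width: -0.001
grip_force: 0.1
```

apply_moves --pt "1 -0.6 0 0 0" --pt "1 -0.6 0 0 0" --pt "1 0 0 0 0"

```text
time_s: 45.02
eef_pos: [485.4, 55.9, 68.4]
ee_rot: [-0.001, 0.118, 0.993, 0.0]
force: [-4.9, 1.2, 1.1]
grip_width: 0.001
grip_force: 2.7
```

apply_moves --pt "1 -0.5 0 0 0" --pt "1 0 0 0 0"

```text
time_s: 45.28
eef_pos: [485.4, 55.9, 68.2]
ee_rot: [-0.002, 0.117, 0.993, 0.0]
force: [-7.1, 1.6, 1.6]
grip_width: -0.002
grip_force: 3.7
```

apply_moves --pt "1 4 0 0 0" --pt "1 16 0 0 0" --pt "1 20 0 -20 0" --pt "1 0 0 -40 0" --pt "1 0 0 -30 0" --pt "1 -30 0 0 0" --pt "1 -30 0 0 0" --pt "1 -30 0 0 0" --pt "1 0 0 0 0" --pt "1 0 0 0 0"

```text
time_s: 46.52
eef_pos: [534.8, 44.0, 158.5]
ee_rot: [-0.0, 0.118, 0.993, 0.0]
force: [-0.7, 0.1, -0.0]
grip_width: -0.002
grip_force: 0.0
```

```bash
python3 w.py; python3 - <<'E'
from h import *
w=imaging.capture("wrist");a=imaging.capture("scene");b=imaging.capture("side");cv2.imwrite("pics/w10.png",w)
ex=np.array([.97237,-.23345,0]);ey=np.array([.23345,.97237,0]);b0=167.6*ey
for d,z,n in((504.7-37,100.6,"grip rear"),(504.7-9,100.6,"grip front"),(504.7,99.6,"shoulder"),(504.7,105.6,"face top"),(538.7,105.6,"far top"),(500.7+72*np.cos(.24),91.6-72*np.sin(.24),"tab72 -.24"),(500.7+72*np.cos(.1),91.6-72*np.sin(.1),"tab72 -.1")): print(n,proj("wrist",b0+d*ex+[0,0,z]).round(1))
for u in(310,317,330):
    c=w[60:395,u-1:u+2].mean((1,2)); g=np.abs(np.diff(c)); print(u,[(60+i,int(c[i-2]),int(c[i+3])) for i in range(2,330) if g[i]>6 and g[i]>=g[i-1] and g[i]>=g[i+1]])
for n,i in(("scene",a),("side",b)):
    d=cv2.absdiff(i,cv2.imread(f"pics/{n}0.png")).max(2)>40; print(n,[tuple(int(v) for v in s[:5]) for s in cv2.connectedComponentsWithStats(d.astype(np.uint8))[2][1:] if s[4]>8])
E
```

```text
t 46.525 ex 509.76 ey 167.68 z 158.53 yaw tool y 76.5 F x,y,z -0.7 -0.0 -0.0 grip -0.002 0.0
grip rear [318.3 155.8]
grip front [318.3 199. ]
shoulder [318.3 211.6]
face top [318.3 214.9]
far top [318.3 262.5]
tab72 -.24 [318.4 279.9]
tab72 -.1 [318.4 288.8]
310 [(87, 58, 122), (180, 123, 198), (191, 202, 177), (193, 185, 187), (200, 187, 201), (212, 202, 183), (217, 183, 197), (260, 201, 181), (262, 204, 177), (307, 177, 194), (311, 196, 64)]
317 [(87, 57, 125), (158, 123, 139), (160, 128, 135), (200, 133, 204), (213, 203, 180), (217, 181, 202), (261, 204, 73), (358, 59, 51)]
330 [(87, 58, 122), (180, 126, 200), (191, 205, 169), (193, 187, 186), (200, 192, 209), (213, 209, 185), (217, 186, 202), (260, 204, 181), (262, 209, 179), (307, 177, 168), (310, 193, 64)]
scene [(363, 0, 109, 93, 4036), (595, 0, 45, 12, 188), (607, 0, 17, 2, 27), (376, 6, 149, 140, 4631), (540, 6, 49, 80, 333), (468, 18, 13, 5, 46), (441, 25, 20, 13, 80), (419, 42, 24, 15, 191), (390, 57, 17, 16, 106), (546, 94, 14, 25, 35), (611, 94, 6, 6, 22), (560, 96, 12, 15, 51), (598, 96, 12, 15, 43), (610, 101, 8, 23, 65), (390, 105, 13, 4, 17), (443, 107, 18, 23, 205), (514, 110, 19, 12, 36), (580, 110, 25, 37, 144), (538, 125, 44, 27, 224), (375, 133, 11, 8, 49), (292, 154, 30, 18, 174), (378, 164, 5, 12, 39), (293, 169, 3, 4, 11), (421, 171, 7, 13, 44), (395, 184, 7, 15, 65), (397, 210, 13, 17, 96), (377, 223, 6, 8, 23), (371, 231, 9, 10, 49), (381, 231, 7, 5, 23)]
side [(23, 0, 3, 12, 25), (112, 0, 93, 35, 819), (197, 0, 6, 10, 15), (243, 0, 43, 24, 572), (285, 0, 5, 18, 41), (247, 22, 40, 14, 178), (10, 26, 58, 113, 733), (214, 27, 88, 98, 2331), (73, 59, 6, 38, 136), (236, 73, 4, 4, 10), (242, 73, 7, 2, 11), (69, 93, 26, 85, 494), (248, 102, 7, 14, 48), (258, 149, 12, 7, 74), (286, 148, 12, 9, 68), (36, 196, 7, 5, 10), (50, 216, 6, 12, 17), (290, 227, 37, 25, 301), (322, 245, 5, 3, 13)]
```

```bash
python3 -c "
from rig import ctrl
print(ctrl.finish_job())"
```

```text
the job is handed in; nothing more can be done
None
```

The linchpin is in the post with its shoulder home (contact force at most about 10 N). The ring snapped over the nose with about 7 N at the tab and now sits at about −0.24 rad, so it is locked. The bystanders look unmoved in the before-and-after pictures. I handed the job in at about 47 s with the arm clear.

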